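Tuck a board under the hold-down flap of a pin tester and hold it on the pins

TASK

Make contact between the green circuit board and the grey pin tester: swing the tester's yellow guard lever by its red knob off the nest and all the way over to the green notch block, then take the board by its heat sink and slide its gold-contact edge under the blue hold-down flap, home against the back stop, without lifting the flap. Press the board down level until it is flat on the nest's ledges with the sprung pins pushed in, and finish like that, still holding the board pressed down; the pins push it up again if you let go. Leave the other things on the bench alone.

Things in the scene. Friction and masses are not known exactly. Their poses are not given: they have to be found in the camera images.
- tester: grey pin tester fixed to the bench, base 182 x 156 x 16 mm (x -85 to +97, y -78 to +78). Origin: on its underside, at bench height; x points to its back, where the blue flap is (the sliding-in direction), y left, z up. Under the flap an aluminium back stop has its front face at x +55.5 mm. The green notch block is at x -56, y -64 mm, top 38.5 mm above the bench. No front wall
- nest (a point): where the centre of the board's underside is when it is fully home and flat on the two black ledges: x 0, y 0 of the tester, 24 mm above the bench; axes as the tester's. Aluminium side rails, tops 30 mm above the bench, run along x from -69 to +56 mm, 3 mm clear of each side of the board; the board can be lowered between them in front of the flap
- pin_bed (a joint): how far the bed of 15 brass test pins (inside 80 x 44 mm, centred on the nest) is pushed down, m: 0 free, with pin tops 5 mm above the ledges; 0.005 when the board lies flat on the ledges. Spring: about 3.6 N at the start, 8 N at 5 mm
- flap (a joint): lift angle of the blue hold-down flap, rad: 0 lying down (its rest), grows as the front edge is lifted; very light spring, returns by itself. Hinge along the tester's y at x +86 mm, 38.5 mm above the bench
- flap_front (a point): middle of the flap's front edge. At rest it is at x +39 mm of the tester and 40 mm above the bench; the flap is 84 mm wide, its flat underside 37 mm above the bench (13 mm above the ledges), its front lip turned up slightly. It laps 16 mm over the board when that is home
- guard (a joint): angle of the guard lever, rad: 0 straight across the nest (arm along the tester's +y), grows counter-clockwise seen from above, toward the robot; 1.53 in the green notch, against its end stop (arm nearly along the tester's -x). Stiff by friction (about 1 N at the knob), stays where it is left
- guard_knob (a point): middle of the lever's red upright cylindrical knob, 15 mm diameter, from 50 to 86 mm above the bench (this point at 68 mm), 68 mm from the pivot. The yellow arm below it is 12 mm wide, from 42 to 50 mm above the bench
- guard_pivot (a point): on the lever's vertical pivot axis, at x +12, y -62 mm of the tester, 51 mm above the bench
- board: loose green circuit board, 110 x 70 x 4 mm, about 110 g, flat on the brown hardboard (3 mm thick) on the bench, robot's right. Origin: centre of its underside; x points to the gold-contact edge, z up. In its middle a rigid silver finned heat sink, 40 mm along x, 18 mm wide along y, from 4 to 32 mm above the underside: grip it across y. The other small parts lie 26 mm or more from the middle along x
- gold_edge (a point): middle of the board's gold-contact edge, on the underside, 55 mm along x from the origin
- sink_top (a point): centre of the heat sink's top, 32 mm above the board's underside
- flux_tin: round yellow-lidded tin, a bystander standing on the bench; origin at the centre of its underside
- solder_reel: red-flanged reel of solder, a bystander standing on the bench; origin at the centre of its underside
- big_capacitor: upright blue capacitor, a bystander standing on the bench; origin at the centre of its underside
- fuse_box: small cream cardboard box, a bystander standing on the bench; origin at the centre of its underside

How it is judged:
By the outcome, as a careful person would: the job done as asked, in the order asked, and still so for the second after the job is handed in, while the arm keeps its last pose, push and grip.
It also fails if it takes over 51 s, if anything falls off the work surface, if the arm or the gripper's body presses on something with over 40 N, if the wrist force passes 120 N, or if a joint passes its speed limit or range.

ROBOT

A 7-joint arm with a two-finger parallel gripper is mounted at the origin on a cart in front of the work surface, level with it; the furniture and walls round the work are solid. World frame = base frame: x ahead of the robot, y to its left, z up, the work surface at z = 0. Lengths are in mm, angles in rad, forces in N, time in s.
With the tool pointing down it reaches from about 400 to 875 mm from the base axis. Payload 4.4 kg.
Tool frame: the origin (TCP) lies midway between the tips of the shut fingers; the grasp point (between the pads) lies 19 mm behind it; z points along the fingers, y is the line along which they close (so a half turn about z gives the same grasp; the last joint's range is limited). The gripper opens to 85 mm and grips with 20 to 120 N. Pads are 22 mm wide; open, the fingers measure 114 mm over their backs; the gripper's body (76 mm by 85 mm) begins 54 mm behind the grasp point. The pads swing forward as they close: fully open they stand 13 mm farther back than shut.
Start: joints at [-1.224, 0.628, 0.038, 1.517, -0.027, 0.996, -0.02], TCP at [260.743, 595.425, 231.313] pointing down, gripper open.
Joint ranges: [-3.06, 3.06], [-0.37, 2.12], [-1.25, 1.32], [0.18, 2.47], [-1.1, 4.24], [0.23, 1.98], [-2.94, 2.94]. Speed limits (rad/s): [2.57, 2.57, 3.14, 3.14, 3.14, 3.14, 3.14].

INTERFACE

Orientations are given as [roll, pitch, yaw] about the fixed x, y, z axes, in that order (R = Rz(yaw) Ry(pitch) Rx(roll)).
In Python, from cell import read_state, get_image, finish_job gives the robot as it stands.
- The arm moves only by the tool send_rows, never from a script. Its argument "series" is a list of rows, each an object of numbers: "ax", "ay", "az": the turn, a rotation vector about the tool's x, y, z in rad; "dx", "dy", "dz": the shift along the tool's x, y, z in cm; "hand": the closure, from 0 (fully open) to 1 (shut). In form: [{"ax": .., "ay": .., "az": .., "dx": .., "dy": .., "dz": .., "hand": ..}, ...]. A call has 1 to 10 rows; each row is the pose to reach, as a shift and turn from the pose commanded when the call began, along the tool's axes at that moment; what a row does not reach only later rows make up. A row lasts 1/10 s, in which the tool goes at most 50 mm and 8.59 degrees, less where a joint would pass 70% of its speed; a pose out of reach is approached as far as the arm can. A call with a gripper value outside its range is refused whole. The fingers move at their own pace and stop on an object; the grip force is fixed at half the most. Time passes only in rows, so rows that repeat a pose let the fingers close. It gives the time, the measured TCP pose, the force, the opening and the grip force at its end, in the units of the state.
- read_state(): the state, without advancing time (a new reading comes with each control period).
- get_image(name): name is "scene" or "top"; returns a dict with "pixels" (420x560x3 uint8, red, green, blue), "mtx" (3x3 intrinsics, pixels), "R" (3x3) and "t" (3): a world point X has camera coordinates R X + t. Camera axes: x right, y down, z forward; pixel columns grow to the right and rows downward; lengths in mm; the calibration is good to about 2 mm. A picture is of the moment at which its call begins. There is no depth.
- finish_job(): hands the job in; it is judged then, once.
The state is a dict: "clock": time; "qpos": joint angles; "qd": joint speeds; "tau": joint torques, N m; "eef_pos": TCP position; "tool_rot": TCP orientation; "force": force on the tool from outside, world axes, zero at the start; "torque": the same for the moment, N m; "width": finger opening in mm; "gripper_force": force on a finger pad.
Only numpy, scipy, OpenCV 4.12 (cv2) and the standard library are available. Lean on these libraries where they do the work, as an engineer would, in place of code of your own. Each camera call takes 0.05 s, during which the arm holds its last target. There are 200 camera calls.

## Working session

There is one attempt and no reset: what is moved stays moved. The work goes in short steps, Python scripts to look and compute and a tool call to move; the robot and the scene stay as the last step left them, time stands still between calls to the robot, and variables do not carry over. Pictures are saved under pics/ and viewed, at most 10 in all, crops included, and the job is handed in when it is done.

Besides the shell and the picture viewer there is one more tool, called after "Request:" as name(argument=value, ...) on one line, values as JSON. send_rows: Moves the arm, as the interface text tells. Its arguments: {"type":"object","properties":{"series":{"type":"array","items":{"type":"object","properties":{"ax":{"type":"number"},"ay":{"type":"number"},"az":{"type":"number"},"dx":{"type":"number"},"dy":{"type":"number"},"dz":{"type":"number"},"hand":{"type":"number"}}}}},"required":["series"]}

```bash
mkdir -p pics
python3 - <<'E'
from cell import *
import cv2,pickle
print(read_state())
for n in("scene","top"):
    d=get_image(n); pickle.dump(d,open(n+".pkl","wb")); cv2.imwrite(f"pics/{n}0.png",cv2.resize(d["pixels"][:,:,::-1],(800,600),interpolation=cv2.INTER_CUBIC)); print(n,d["mtx"],d["R"],d["t"])
E
```

```text
{'clock': 0.0, 'qpos': array([-1.22380049,  0.62933089,  0.03847682,  1.51837953, -0.02699369,
        0.9962962 , -0.01998936]), 'qd': array([ 3.05131506e-04,  6.30273891e-06, -7.04482565e-04, -8.64677613e-04,
        8.38298127e-05, -1.82253571e-04, -2.42089674e-04]), 'tau': array([ 6.63465180e-04, -5.63405585e+01,  1.22617945e+00, -1.93450713e+01,
        1.09165601e-02,  1.06919889e-02,  1.36793659e-05]), 'eef_pos': array([260.50352723, 594.82827504, 230.39592081]), 'tool_rot': array([-3.13969829e+00,  5.02580641e-05,  2.72878247e+00]), 'force': array([-0.03158504,  0.37839785,  0.51508907]), 'torque': array([ 0.02217748, -0.00066618,  0.03329094]), 'gripper_force': 0.0, 'width': 85.09097326118653}
scene [[455.50804683   0.         278.80921739]
 [  0.         455.50804683 208.70622565]
 [  0.           0.           1.        ]] [[ 0.52489136 -0.85113686  0.00742353]
 [-0.42290401 -0.2683516  -0.86552852]
 [ 0.73867534  0.451169   -0.50080462]] [-449.76802493  281.6271975   635.76157785]
top [[412.15380009   0.         279.05045864]
 [  0.         412.15380009 214.41345274]
 [  0.           0.           1.        ]] [[-0.00908269 -0.99942499  0.03266791]
 [-0.98706049  0.00373048 -0.16030492]
 [ 0.16009088 -0.03370121 -0.98652681]] [-164.99511552  613.00048264 1080.17736024]
```

View pics/scene0.png

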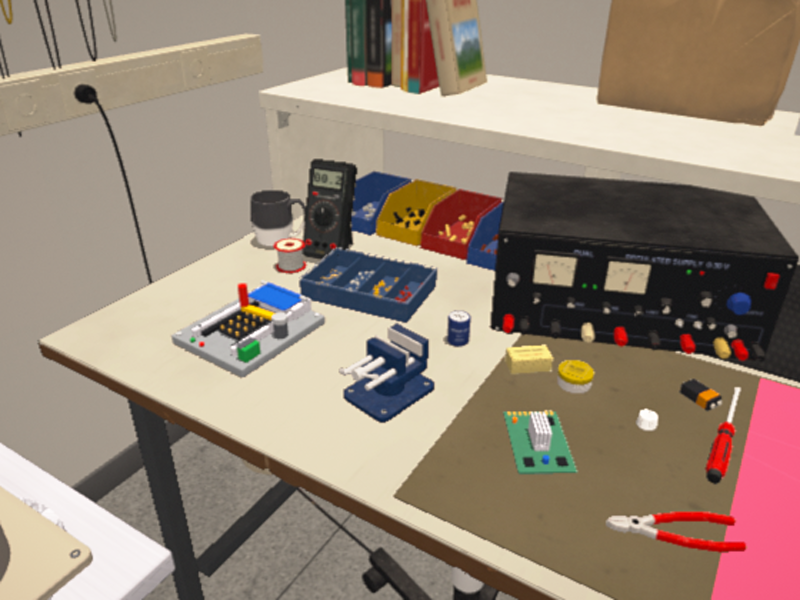

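View pics/top0.png

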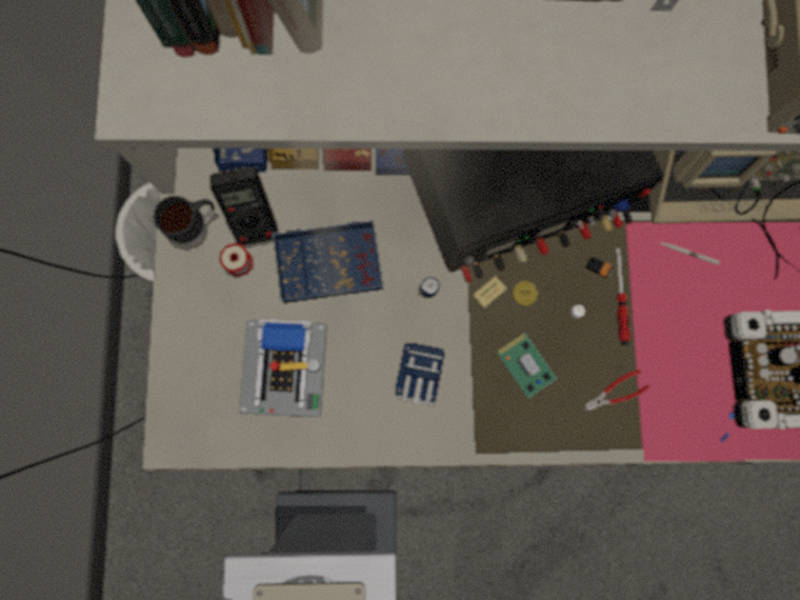

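Run:
```python
import cv2,pickle,numpy as np
def crop(n,x,y,w,h,s):
    p=pickle.load(open(n+".pkl","rb"))["pixels"][y:y+h,x:x+w,::-1]
    p=cv2.resize(p,None,fx=s,fy=s,interpolation=cv2.INTER_LANCZOS4)
    for i in range(0,w,10): cv2.putText(p,str(x+i),(int((i+.5)*s)-8,9),0,.3,(0,0,255),1); cv2.line(p,(int((i+.5)*s),10),(int((i+.5)*s),16),(0,0,255),1)
    for i in range(0,h,10): cv2.putText(p,str(y+i),(0,int((i+.5)*s)+3),0,.3,(0,0,255),1); cv2.line(p,(20,int((i+.5)*s)),(26,int((i+.5)*s)),(0,0,255),1)
    return p
cv2.imwrite("pics/c1.png",np.hstack([crop("top",160,215,80,85,5),crop("top",335,220,80,85,5)]))
a=crop("scene",115,190,120,80,5)
cv2.imwrite("pics/c2.png",a)
cv2.imwrite("pics/c3.png",crop("scene",340,275,80,65,8))
```

```text
(no output)
```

View pics/c1.png

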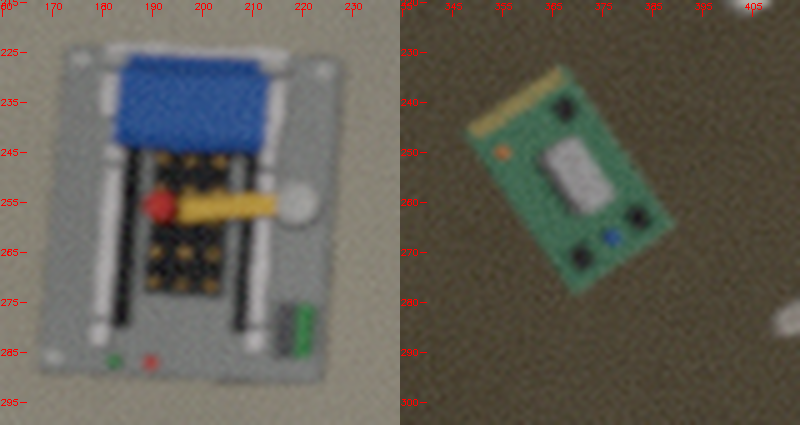

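View pics/c2.png

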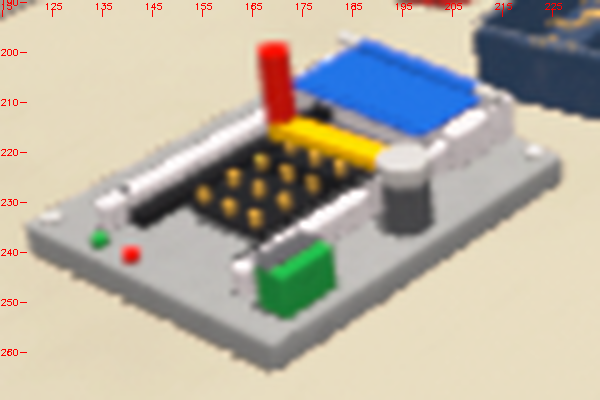

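View pics/c3.png

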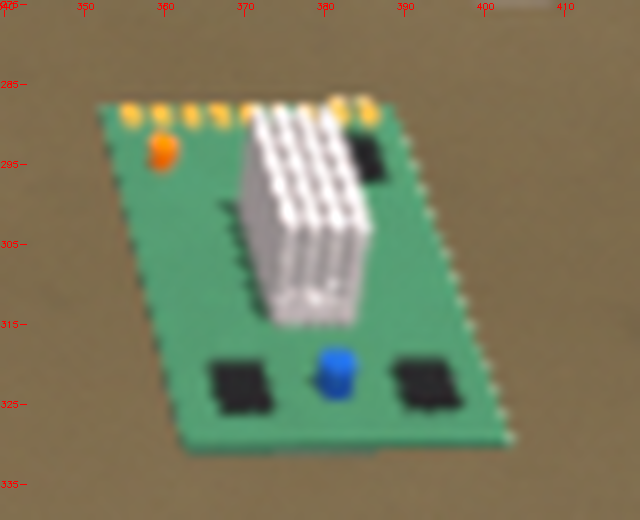

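```bash
cat > fit.py <<'E'
import pickle,numpy as np
from scipy.optimize import least_squares
C={n:pickle.load(open(n+".pkl","rb")) for n in("top","scene")}
def proj(n,X):
    c=C[n]; p=(c["R"]@X.T).T+c["t"]; p=p@c["mtx"].T; return p[:,:2]/p[:,2:]
def place(v,P):
    c,s=np.cos(v[2]),np.sin(v[2]); P=np.asarray(P,float).reshape(-1,3)
    return np.c_[v[0]+c*P[:,0]-s*P[:,1], v[1]+s*P[:,0]+c*P[:,1], P[:,2]]
def fit(obs,v0):
    def f(v): return np.concatenate([(proj(n,place(v,[o[:3] for o in l]))-[o[3:] for o in l]).ravel() for n,l in obs.items()])
    r=least_squares(f,v0,loss="soft_l1"); return r.x,f(r.x).reshape(-1,2)
E
python3 - <<'E'
from fit import *
T=dict(top=[(-85,78,16,167.2,289.2),(-85,-78,16,224.6,291.4),(97,-78,16,228,226.6),(97,78,16,172.8,224.2),(39,42,40,183,244.2),(39,-42,40,212.8,245.2),(12,-62,55,219.4,255.8)],
scene=[(-85,-78,0,169,264),(-85,-78,16,169,259.4),(-85,78,16,120,235.6),(97,-78,16,227,221.2),(97,-78,0,226.6,226),(39,-42,40,198.6,216.8),(12,-62,55,195.4,220.6)])
B=dict(top=[(55,35,7,347.8,245.6),(55,-35,7,367.6,232.8),(-55,-35,7,389.8,264.6),(-55,35,7,369.4,278.4),(0,0,35,370,254.6)],
scene=[(55,35,7,351.9,287.7),(55,-35,7,388.6,287.7),(-55,-35,7,403.5,329.3),(-55,35,7,362.6,330.1),(0,0,35,378.3,295.4)])
K=dict(top=[(0,0,86,191.8,256)],scene=[(0,0,86,169.2,198.8)])
np.set_printoptions(precision=2,suppress=True)
for nm,o,v0 in(("T",T,[600,200,0]),("B",B,[600,-300,.5])):
    for sub in (o,{"top":o["top"]},{"scene":o["scene"]}):
        x,r=fit(sub,v0); print(nm,list(sub),x); 
        if len(sub)==2: print(r.T); v=x
    if nm=="T":
        t=v
        for f in (0,.03,.05,.08,1.53): print("knob pred g",f,place(t,[12-68*np.sin(f),-62+68*np.cos(f),68]))
for sub in(K,{"top":K["top"]},{"scene":K["scene"]}):
    f=lambda v: np.concatenate([(proj(n,np.array([[v[0],v[1],86]]))-[l[0][3:]]).ravel() for n,l in sub.items()])
    print("K",least_squares(f,[600,200]).x)
E
```

```text
T ['top', 'scene'] [492.37  54.86  -6.33]
[[ 0.2   0.05  0.5  -0.08 -0.65  0.47  0.01  0.72 -0.17 -1.84  0.18  0.92
  -1.3  -0.51]
 [ 0.32  0.29 -0.69 -0.64 -0.23  0.03 -0.7   1.79  0.01 -0.66 -0.52  0.57
   0.99 -0.68]]
T ['top'] [ 491.76   55.08 -157.13]
T ['scene'] [493.63  55.02  -0.05]
knob pred g 0 [[504.64  60.29  68.  ]]
knob pred g 0.03 [[502.61  60.35  68.  ]]
knob pred g 0.05 [[501.25  60.36  68.  ]]
knob pred g 0.08 [[499.21  60.33  68.  ]]
knob pred g 1.53 [[433.69  -1.66  68.  ]]
B ['top', 'scene'] [ 502.16 -422.82   13.14]
[[-0.49 -0.3  -0.18  0.16  0.92 -0.11  0.1   0.15 -0.44 -0.25]
 [-0.22 -0.8  -0.2  -0.25 -0.37  0.12 -0.14  0.84  0.41  0.27]]
B ['top'] [ 501.15 -422.82 -169.08]
B ['scene'] [ 503.09 -422.66    6.86]
K [499.09  60.36]
K [497.62  60.47]
K [501.63  61.88]
```

```bash
cat > mv.py <<'E'
# usage: mv.py cx cy cz cyaw  tx ty tz tyaw  -> shift (cm) and az in the tool frame (tool pointing down)
import sys,numpy as np
from scipy.spatial.transform import Rotation as Ro
def rel(c,t):
    d=Ro.from_euler("xyz",[np.pi,0,c[3]]).inv().apply(np.subtract(t[:3],c[:3]))/10
    return np.round([*d,c[3]-t[3]],3)
if __name__=="__main__":
    v=list(map(float,sys.argv[1:])); c=v[:4]
    for i in range(4,len(v),4): print(rel(c,v[i:i+4])); c=v[i:i+4]
E
python3 mv.py 260.7 595.4 231.3 2.729 400 330 200 2.1 499.5 60.5 130 1.5 499.5 60.5 56 1.5
```

```text
[-23.403 -18.727   3.13    0.629]
[-28.287  -5.017   7.      0.6  ]
[ 0.  -0.   7.4  0. ]
```

Request:
send_rows(series=[{"dx": -23.403,"dy": -18.727,"dz": 3.13,"az": 0.629,"hand": 0.65},{"dx": -23.403,"dy": -18.727,"dz": 3.13,"az": 0.629,"hand": 0.65},{"dx": -23.403,"dy": -18.727,"dz": 3.13,"az": 0.629,"hand": 0.65},{"dx": -23.403,"dy": -18.727,"dz": 3.13,"az": 0.629,"hand": 0.65},{"dx": -23.403,"dy": -18.727,"dz": 3.13,"az": 0.629,"hand": 0.65},{"dx": -23.403,"dy": -18.727,"dz": 3.13,"az": 0.629,"hand": 0.65},{"dx": -23.403,"dy": -18.727,"dz": 3.13,"az": 0.629,"hand": 0.65},{"dx": -23.403,"dy": -18.727,"dz": 3.13,"az": 0.629,"hand": 0.65}])

```text
invalid input at $.series[0]: expected keys ax, ay, az, dx, dy, dz, hand
```

Request:
send_rows(series=[{"ax": 0,"ay": 0,"dx": -23.403,"dy": -18.727,"dz": 3.13,"az": 0.629,"hand": 0.65},{"ax": 0,"ay": 0,"dx": -23.403,"dy": -18.727,"dz": 3.13,"az": 0.629,"hand": 0.65},{"ax": 0,"ay": 0,"dx": -23.403,"dy": -18.727,"dz": 3.13,"az": 0.629,"hand": 0.65},{"ax": 0,"ay": 0,"dx": -23.403,"dy": -18.727,"dz": 3.13,"az": 0.629,"hand": 0.65},{"ax": 0,"ay": 0,"dx": -23.403,"dy": -18.727,"dz": 3.13,"az": 0.629,"hand": 0.65},{"ax": 0,"ay": 0,"dx": -23.403,"dy": -18.727,"dz": 3.13,"az": 0.629,"hand": 0.65},{"ax": 0,"ay": 0,"dx": -23.403,"dy": -18.727,"dz": 3.13,"az": 0.629,"hand": 0.65},{"ax": 0,"ay": 0,"dx": -23.403,"dy": -18.727,"dz": 3.13,"az": 0.629,"hand": 0.65}])

```text
clock: 0.9
eef_pos: [400.6, 328.6, 199.9]
tool_rot: [-3.141, 0.0, 2.096]
force: [-0.3, 1.7, 0.6]
width: 29.8
gripper_force: 0.0
```

Request:
send_rows(series=[{"ax": 0,"ay": 0,"az": 0.6,"dx": -28.287,"dy": -5.017,"dz": 7.0,"hand": 0.65},{"ax": 0,"ay": 0,"az": 0.6,"dx": -28.287,"dy": -5.017,"dz": 7.0,"hand": 0.65},{"ax": 0,"ay": 0,"az": 0.6,"dx": -28.287,"dy": -5.017,"dz": 7.0,"hand": 0.65},{"ax": 0,"ay": 0,"az": 0.6,"dx": -28.287,"dy": -5.017,"dz": 7.0,"hand": 0.65},{"ax": 0,"ay": 0,"az": 0.6,"dx": -28.287,"dy": -5.017,"dz": 7.0,"hand": 0.65},{"ax": 0,"ay": 0,"az": 0.6,"dx": -28.287,"dy": -5.017,"dz": 7.0,"hand": 0.65},{"ax": 0,"ay": 0,"az": 0.6,"dx": -28.287,"dy": -5.017,"dz": 7.0,"hand": 0.65},{"ax": 0,"ay": 0,"az": 0.6,"dx": -28.287,"dy": -5.017,"dz": 7.0,"hand": 0.65},{"ax": 0,"ay": 0,"az": 0.6,"dx": -28.287,"dy": -5.017,"dz": 7.0,"hand": 0.65}])

```text
clock: 1.8
eef_pos: [499.2, 63.2, 129.9]
tool_rot: [-3.141, -0.001, 1.503]
force: [0.1, -0.0, -0.3]
width: 29.9
gripper_force: 0.0
```

Run:
```python
from cell import *
import cv2,numpy as np
a=get_image("top")["pixels"][200:310,150:260,::-1]; b=get_image("scene")["pixels"][160:270,110:240,::-1]
r=lambda p,w:cv2.resize(p,(w,440),interpolation=cv2.INTER_CUBIC)
cv2.imwrite("pics/d1.png",np.hstack([r(a,400),r(b,400)]))
print(read_state()["eef_pos"],read_state()["tool_rot"])
```

```text
[499.193355    63.11892384 130.1317014 ] [-3.14156653e+00 -1.20054106e-03  1.50394475e+00]
```

View pics/d1.png

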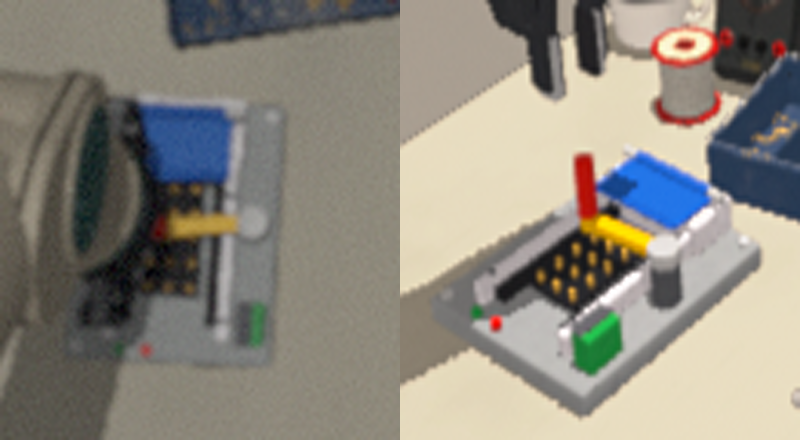

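```bash
python3 -c "
from fit import *
print(proj('scene',np.array([[499.2,63.1,130.]])),proj('scene',np.array([[499.2,63.1,86.]])))"; python3 mv.py 499.2 63.1 130 1.504  499.5 60.5 57 1.504
```

```text
[[165.63070392 180.96825961]] [[167.99976193 199.10979256]]
[-0.257  0.047  7.3    0.   ]
```

Request:
send_rows(series=[{"ax": 0,"ay": 0,"az": 0,"dx": -0.26,"dy": 0.05,"dz": 2.5,"hand": 0.65},{"ax": 0,"ay": 0,"az": 0,"dx": -0.26,"dy": 0.05,"dz": 5.0,"hand": 0.65},{"ax": 0,"ay": 0,"az": 0,"dx": -0.26,"dy": 0.05,"dz": 7.3,"hand": 0.65},{"ax": 0,"ay": 0,"az": 0,"dx": -0.26,"dy": 0.05,"dz": 7.3,"hand": 0.7},{"ax": 0,"ay": 0,"az": 0,"dx": -0.26,"dy": 0.05,"dz": 7.3,"hand": 0.79},{"ax": 0,"ay": 0,"az": 0,"dx": -0.26,"dy": 0.05,"dz": 7.3,"hand": 0.79},{"ax": 0,"ay": 0,"az": 0,"dx": -0.26,"dy": 0.05,"dz": 7.3,"hand": 0.79}])

```text
clock: 2.6
eef_pos: [500.6, 58.3, 58.2]
tool_rot: [3.139, -0.001, 1.5]
force: [0.4, 0.6, 1.1]
width: 17.7
gripper_force: 0.0
```

```bash
cat > arc.py <<'E'
import sys,numpy as np
from mv import rel
def pose(g,z=57): f=np.pi/2-.047+g; return [501.45+67*np.cos(f),-7.63+67*np.sin(f),z,f]
if __name__=="__main__":
    c=[499.8,57.9,57,1.504]
    for g in np.linspace(.13,.85,8): print(g,rel(c,pose(g)))
    c=pose(.85); print()
    for g in np.linspace(.95,1.58,7): print(g,rel(c,pose(g)))
E
python3 arc.py
```

```text
0.13 [ 0.098 -0.398 -0.    -0.15 ]
0.23285714285714287 [-0.04  -1.073 -0.    -0.253]
0.33571428571428574 [-0.246 -1.73  -0.    -0.356]
0.43857142857142856 [-0.519 -2.363 -0.    -0.458]
0.5414285714285714 [-0.855 -2.964 -0.    -0.561]
0.6442857142857142 [-1.251 -3.527 -0.    -0.664]
0.7471428571428571 [-1.703 -4.047 -0.    -0.767]
0.85 [-2.206 -4.518 -0.    -0.87 ]

0.95 [-0.033 -0.669 -0.    -0.1  ]
1.055 [-0.14  -1.364 -0.    -0.205]
1.16 [-0.319 -2.044 -0.    -0.31 ]
1.2650000000000001 [-0.569 -2.701 -0.    -0.415]
1.37 [-0.886 -3.329 -0.    -0.52 ]
1.475 [-1.267 -3.92  -0.    -0.625]
1.58 [-1.707 -4.468 -0.    -0.73 ]
```

Request:
send_rows(series=[{"ax": 0,"ay": 0,"az": -0.15,"dx": 0.098,"dy": -0.398,"dz": 0,"hand": 0.79},{"ax": 0,"ay": 0,"az": -0.253,"dx": -0.04,"dy": -1.073,"dz": 0,"hand": 0.79},{"ax": 0,"ay": 0,"az": -0.356,"dx": -0.246,"dy": -1.73,"dz": 0,"hand": 0.79},{"ax": 0,"ay": 0,"az": -0.458,"dx": -0.519,"dy": -2.363,"dz": 0,"hand": 0.79},{"ax": 0,"ay": 0,"az": -0.561,"dx": -0.855,"dy": -2.964,"dz": 0,"hand": 0.79},{"ax": 0,"ay": 0,"az": -0.664,"dx": -1.251,"dy": -3.527,"dz": 0,"hand": 0.79},{"ax": 0,"ay": 0,"az": -0.767,"dx": -1.703,"dy": -4.047,"dz": 0,"hand": 0.79},{"ax": 0,"ay": 0,"az": -0.87,"dx": -2.206,"dy": -4.518,"dz": 0,"hand": 0.79},{"ax": 0,"ay": 0,"az": -0.87,"dx": -2.206,"dy": -4.518,"dz": 0,"hand": 0.79}])

```text
clock: 3.5
eef_pos: [453.3, 38.4, 57.9]
tool_rot: [3.141, 0.001, 2.369]
force: [-0.3, 0.1, -1.3]
width: 17.8
gripper_force: 0.0
```

Request:
send_rows(series=[{"ax": 0,"ay": 0,"az": -0.1,"dx": -0.033,"dy": -0.669,"dz": 0,"hand": 0.79},{"ax": 0,"ay": 0,"az": -0.205,"dx": -0.14,"dy": -1.364,"dz": 0,"hand": 0.79},{"ax": 0,"ay": 0,"az": -0.31,"dx": -0.319,"dy": -2.044,"dz": 0,"hand": 0.79},{"ax": 0,"ay": 0,"az": -0.415,"dx": -0.569,"dy": -2.701,"dz": 0,"hand": 0.79},{"ax": 0,"ay": 0,"az": -0.52,"dx": -0.886,"dy": -3.329,"dz": 0,"hand": 0.79},{"ax": 0,"ay": 0,"az": -0.625,"dx": -1.267,"dy": -3.92,"dz": 0,"hand": 0.79},{"ax": 0,"ay": 0,"az": -0.73,"dx": -1.707,"dy": -4.468,"dz": 0,"hand": 0.79},{"ax": 0,"ay": 0,"az": -0.73,"dx": -1.707,"dy": -4.468,"dz": 0,"hand": 0.79},{"ax": 0,"ay": 0,"az": -0.73,"dx": -1.707,"dy": -4.468,"dz": 0,"hand": 0.79}])

```text
clock: 4.4
eef_pos: [436.1, -1.5, 57.6]
tool_rot: [3.137, 0.004, 3.1]
force: [0.5, 8.2, -0.9]
width: 18.3
gripper_force: 4.2
```

```bash
python3 -c "
from arc import *
print(pose(1.53),pose(1.58))"
```

```text
[np.float64(434.70805870464767), np.float64(-1.755200247859655), 57, 3.0537963267948967] [np.float64(434.4978511407578), np.float64(-5.098248999235652), 57, 3.103796326794897]
```

Request:
send_rows(series=[{"ax": 0,"ay": 0,"az": 0,"dx": 0,"dy": -0.3,"dz": 0,"hand": 0.79},{"ax": 0,"ay": 0,"az": 0,"dx": 0,"dy": -0.3,"dz": 0,"hand": 0.79},{"ax": 0,"ay": 0,"az": 0,"dx": 0,"dy": -0.3,"dz": 0,"hand": 0.79}])

```text
clock: 4.7
eef_pos: [436.1, -1.8, 57.6]
tool_rot: [3.135, 0.005, 3.104]
force: [-0.2, 15.4, 0.3]
width: 18.1
gripper_force: 7.6
```

Request:
send_rows(series=[{"ax": 0,"ay": 0,"az": 0,"dx": 0,"dy": 0.55,"dz": 0,"hand": 0.65},{"ax": 0,"ay": 0,"az": 0,"dx": 0,"dy": 0.55,"dz": 0,"hand": 0.65},{"ax": 0,"ay": 0,"az": 0,"dx": 0,"dy": 0.55,"dz": 0,"hand": 0.65},{"ax": 0,"ay": 0,"az": 0,"dx": 0,"dy": 0.55,"dz": -3,"hand": 0.65},{"ax": 0,"ay": 0,"az": 0,"dx": 0,"dy": 0.55,"dz": -7,"hand": 0.65},{"ax": 0,"ay": 0,"az": 0,"dx": 0,"dy": 0.55,"dz": -11.3,"hand": 0.65},{"ax": 0,"ay": 0,"az": 0,"dx": 0,"dy": 0.55,"dz": -11.3,"hand": 0.65}])

```text
clock: 5.4
eef_pos: [437.4, -2.9, 174.4]
tool_rot: [3.142, 0.009, 3.097]
force: [-0.3, -0.1, 0.0]
width: 30.1
gripper_force: 0.0
```

Run:
```python
from mv import rel
c=[434.5,-2.6,170,3.104]
for t in ([470,-230,170,1.9],[502,-423,120,0.574],[502,-423,60,.574]): print(rel(c,t)); c=t
```

```text
[ -4.402 -22.591  -0.      1.204]
[-19.298  -3.211   5.      1.326]
[ 0. -0.  6.  0.]
```

Request:
send_rows(series=[{"ax": 0,"ay": 0,"az": 1.204,"dx": -4.402,"dy": -22.591,"dz": 0,"hand": 0.5},{"ax": 0,"ay": 0,"az": 1.204,"dx": -4.402,"dy": -22.591,"dz": 0,"hand": 0.5},{"ax": 0,"ay": 0,"az": 1.204,"dx": -4.402,"dy": -22.591,"dz": 0,"hand": 0.5},{"ax": 0,"ay": 0,"az": 1.204,"dx": -4.402,"dy": -22.591,"dz": 0,"hand": 0.5},{"ax": 0,"ay": 0,"az": 1.204,"dx": -4.402,"dy": -22.591,"dz": 0,"hand": 0.5},{"ax": 0,"ay": 0,"az": 1.204,"dx": -4.402,"dy": -22.591,"dz": 0,"hand": 0.5},{"ax": 0,"ay": 0,"az": 1.204,"dx": -4.402,"dy": -22.591,"dz": 0,"hand": 0.5},{"ax": 0,"ay": 0,"az": 1.204,"dx": -4.402,"dy": -22.591,"dz": 0,"hand": 0.5},{"ax": 0,"ay": 0,"az": 1.204,"dx": -4.402,"dy": -22.591,"dz": 0,"hand": 0.5},{"ax": 0,"ay": 0,"az": 1.204,"dx": -4.402,"dy": -22.591,"dz": 0,"hand": 0.5}])

```text
clock: 6.4
eef_pos: [468.3, -230.1, 169.6]
tool_rot: [-3.14, -0.0, 1.898]
force: [-0.8, 0.4, -0.0]
width: 42.5
gripper_force: 0.0
```

Request:
send_rows(series=[{"ax": 0,"ay": 0,"az": 1.326,"dx": -19.298,"dy": -3.211,"dz": 5,"hand": 0.5},{"ax": 0,"ay": 0,"az": 1.326,"dx": -19.298,"dy": -3.211,"dz": 5,"hand": 0.5},{"ax": 0,"ay": 0,"az": 1.326,"dx": -19.298,"dy": -3.211,"dz": 5,"hand": 0.5},{"ax": 0,"ay": 0,"az": 1.326,"dx": -19.298,"dy": -3.211,"dz": 5,"hand": 0.5},{"ax": 0,"ay": 0,"az": 1.326,"dx": -19.298,"dy": -3.211,"dz": 5,"hand": 0.5},{"ax": 0,"ay": 0,"az": 1.326,"dx": -19.298,"dy": -3.211,"dz": 5,"hand": 0.5},{"ax": 0,"ay": 0,"az": 1.326,"dx": -19.298,"dy": -3.211,"dz": 5,"hand": 0.5},{"ax": 0,"ay": 0,"az": 1.326,"dx": -19.298,"dy": -3.211,"dz": 5,"hand": 0.5},{"ax": 0,"ay": 0,"az": 1.326,"dx": -19.298,"dy": -3.211,"dz": 5,"hand": 0.5},{"ax": 0,"ay": 0,"az": 1.326,"dx": -19.298,"dy": -3.211,"dz": 5,"hand": 0.5}])

```text
clock: 7.4
eef_pos: [499.7, -422.8, 119.4]
tool_rot: [-3.141, 0.001, 0.572]
force: [0.6, 0.2, 1.5]
width: 43.0
gripper_force: 0.0
```

Run:
```python
from cell import *
import cv2,numpy as np,pickle
t=get_image("top");s=get_image("scene"); pickle.dump(t,open("top2.pkl","wb"));pickle.dump(s,open("scene2.pkl","wb"))
r=lambda p,w,h:cv2.resize(p[:,:,::-1],(w,h),interpolation=cv2.INTER_CUBIC)
a=np.vstack([r(t["pixels"][215:300,160:240],400,300),r(s["pixels"][180:270,110:230],400,300)])
b=np.vstack([r(t["pixels"][205:295,330:450],400,300),r(s["pixels"][225:345,320:440],400,300)])
cv2.imwrite("pics/d2.png",np.hstack([a,b]))
print(read_state()["eef_pos"],read_state()["tool_rot"],read_state()["qpos"])
```

```text
[ 499.76971375 -422.90666263  119.64987271] [-3.14088303e+00  3.27077223e-04  5.74101403e-01] [ 0.4435649   0.79367648  0.37724342  1.6075911  -0.36992574  0.81257353
 -0.02132911]
```

View pics/d2.png

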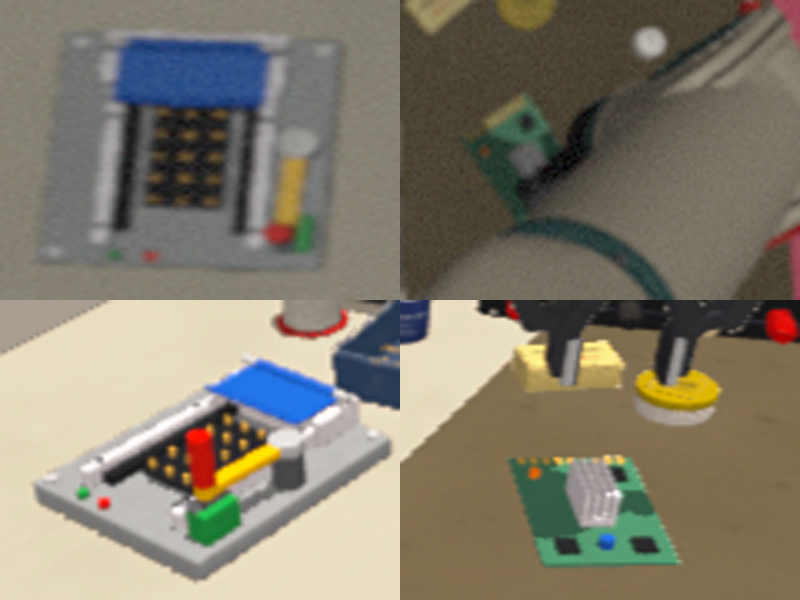

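Request:
send_rows(series=[{"ax": 0,"ay": 0,"az": 0,"dx": 0.1,"dy": 0.05,"dz": 4,"hand": 0.5},{"ax": 0,"ay": 0,"az": 0,"dx": 0.1,"dy": 0.05,"dz": 7,"hand": 0.5},{"ax": 0,"ay": 0,"az": 0,"dx": 0.1,"dy": 0.05,"dz": 9,"hand": 0.5},{"ax": 0,"ay": 0,"az": 0,"dx": 0.1,"dy": 0.05,"dz": 10.8,"hand": 0.5},{"ax": 0,"ay": 0,"az": 0,"dx": 0.1,"dy": 0.05,"dz": 10.8,"hand": 0.5},{"ax": 0,"ay": 0,"az": 0,"dx": 0.1,"dy": 0.05,"dz": 10.8,"hand": 0.5}])

```text
clock: 8.1
eef_pos: [501.2, -423.4, 12.3]
tool_rot: [3.141, -0.0, 0.571]
force: [-0.3, -0.4, 0.2]
width: 42.8
gripper_force: 0.0
```

Request:
send_rows(series=[{"ax": 0,"ay": 0,"az": 0,"dx": 0,"dy": 0,"dz": 0.1,"hand": 0.7},{"ax": 0,"ay": 0,"az": 0,"dx": 0,"dy": 0,"dz": 0.1,"hand": 0.85},{"ax": 0,"ay": 0,"az": 0,"dx": 0,"dy": 0,"dz": 0.1,"hand": 1},{"ax": 0,"ay": 0,"az": 0,"dx": 0,"dy": 0,"dz": 0.1,"hand": 1},{"ax": 0,"ay": 0,"az": 0,"dx": 0,"dy": 0,"dz": 0.1,"hand": 1},{"ax": 0,"ay": 0,"az": 0,"dx": 0,"dy": 0,"dz": 0.1,"hand": 1},{"ax": 0,"ay": 0,"az": 0,"dx": 0,"dy": 0,"dz": 0.1,"hand": 1}])

```text
clock: 8.8
eef_pos: [501.9, -423.7, 12.5]
tool_rot: [3.139, -0.001, 0.57]
force: [-0.3, 0.6, 6.5]
width: 16.6
gripper_force: 61.1
```

Run:
```python
from cell import *
for _ in range(3):
    s=read_state();print(s["eef_pos"],s["tool_rot"],s["force"],s["torque"],s["width"]);get_image("top")
```

```text
[ 501.88450017 -423.73844143   12.45208081] [ 3.13925307e+00 -6.63126709e-04  5.70052202e-01] [-0.32794699  0.63949972  6.54801497] [0.05891535 0.09413902 0.01996903] 16.583084028647637
[ 501.90014498 -423.70880379   12.43458352] [ 3.13927563e+00 -6.86673777e-04  5.70067018e-01] [-1.00199531 -0.83411368  7.29514448] [ 0.13993311  0.09232024 -0.01605097] 17.187686338637644
[ 501.91964997 -423.6894997    12.42263826] [ 3.13928138e+00 -7.11519457e-04  5.70060597e-01] [-0.86623515  0.51874774  7.25984958] [ 0.08809721  0.07165901 -0.00749682] 16.819481967770912
```

Run:
```python
from mv import rel
import numpy as np
np.set_printoptions(suppress=True)
c=np.array([503.1,-422.9,11,.574]); a=c+[0,0,140,0]
print(rel(c,a)); e=np.array([467,56,151,-.047]); m=(a+e)/2
for s,t in((a,m),(m,e)):
    for f in np.linspace(0.1,1,10): print(rel(s,s+(t-s)*f))
```

```text
[  0.   0. -14.   0.]
[ 1.149 -2.109 -0.     0.031]
[ 2.297 -4.218 -0.     0.062]
[ 3.446 -6.326 -0.     0.093]
[ 4.595 -8.435 -0.     0.124]
[  5.743 -10.544  -0.      0.155]
[  6.892 -12.653  -0.      0.186]
[  8.04  -14.761  -0.      0.217]
[  9.189 -16.87   -0.      0.248]
[ 10.338 -18.979  -0.      0.279]
[ 11.486 -21.088  -0.      0.31 ]
[ 0.449 -2.359 -0.     0.031]
[ 0.899 -4.718 -0.     0.062]
[ 1.348 -7.077 -0.     0.093]
[ 1.798 -9.435 -0.     0.124]
[  2.247 -11.794  -0.      0.155]
[  2.696 -14.153  -0.      0.186]
[  3.146 -16.512  -0.      0.217]
[  3.595 -18.871  -0.      0.248]
[  4.045 -21.23   -0.      0.279]
[  4.494 -23.589  -0.      0.31 ]
```

Request:
send_rows(series=[{"ax": 0,"ay": 0,"az": 0,"dx": 0,"dy": 0,"dz": -0.5,"hand": 1},{"ax": 0,"ay": 0,"az": 0,"dx": 0,"dy": 0,"dz": -2,"hand": 1},{"ax": 0,"ay": 0,"az": 0,"dx": 0,"dy": 0,"dz": -4,"hand": 1},{"ax": 0,"ay": 0,"az": 0,"dx": 0,"dy": 0,"dz": -6.5,"hand": 1},{"ax": 0,"ay": 0,"az": 0,"dx": 0,"dy": 0,"dz": -9,"hand": 1},{"ax": 0,"ay": 0,"az": 0,"dx": 0,"dy": 0,"dz": -11.5,"hand": 1},{"ax": 0,"ay": 0,"az": 0,"dx": 0,"dy": 0,"dz": -13.5,"hand": 1},{"ax": 0,"ay": 0,"az": 0,"dx": 0,"dy": 0,"dz": -14,"hand": 1},{"ax": 0,"ay": 0,"az": 0,"dx": 0,"dy": 0,"dz": -14,"hand": 1}])

```text
clock: 9.85
eef_pos: [501.4, -423.2, 152.1]
tool_rot: [3.14, -0.001, 0.57]
force: [-0.3, 0.0, -0.6]
width: 16.8
gripper_force: 60.1
```

Request:
send_rows(series=[{"ax": 0,"ay": 0,"az": 0.031,"dx": 1.149,"dy": -2.109,"dz": 0,"hand": 1},{"ax": 0,"ay": 0,"az": 0.062,"dx": 2.297,"dy": -4.218,"dz": 0,"hand": 1},{"ax": 0,"ay": 0,"az": 0.093,"dx": 3.446,"dy": -6.326,"dz": 0,"hand": 1},{"ax": 0,"ay": 0,"az": 0.124,"dx": 4.595,"dy": -8.435,"dz": 0,"hand": 1},{"ax": 0,"ay": 0,"az": 0.155,"dx": 5.743,"dy": -10.544,"dz": 0,"hand": 1},{"ax": 0,"ay": 0,"az": 0.186,"dx": 6.892,"dy": -12.653,"dz": 0,"hand": 1},{"ax": 0,"ay": 0,"az": 0.217,"dx": 8.04,"dy": -14.761,"dz": 0,"hand": 1},{"ax": 0,"ay": 0,"az": 0.248,"dx": 9.189,"dy": -16.87,"dz": 0,"hand": 1},{"ax": 0,"ay": 0,"az": 0.279,"dx": 10.338,"dy": -18.979,"dz": 0,"hand": 1},{"ax": 0,"ay": 0,"az": 0.31,"dx": 11.486,"dy": -21.088,"dz": 0,"hand": 1}])

```text
clock: 10.85
eef_pos: [483.0, -182.0, 149.8]
tool_rot: [-3.14, 0.002, 0.258]
force: [0.5, -0.7, -1.3]
width: 16.7
gripper_force: 60.1
```

Request:
send_rows(series=[{"ax": 0,"ay": 0,"az": 0.031,"dx": 0.449,"dy": -2.359,"dz": 0,"hand": 1},{"ax": 0,"ay": 0,"az": 0.062,"dx": 0.899,"dy": -4.718,"dz": 0,"hand": 1},{"ax": 0,"ay": 0,"az": 0.093,"dx": 1.348,"dy": -7.077,"dz": 0,"hand": 1},{"ax": 0,"ay": 0,"az": 0.124,"dx": 1.798,"dy": -9.435,"dz": 0,"hand": 1},{"ax": 0,"ay": 0,"az": 0.155,"dx": 2.247,"dy": -11.794,"dz": 0,"hand": 1},{"ax": 0,"ay": 0,"az": 0.186,"dx": 2.696,"dy": -14.153,"dz": 0,"hand": 1},{"ax": 0,"ay": 0,"az": 0.217,"dx": 3.146,"dy": -16.512,"dz": 0,"hand": 1},{"ax": 0,"ay": 0,"az": 0.248,"dx": 3.595,"dy": -18.871,"dz": 0,"hand": 1},{"ax": 0,"ay": 0,"az": 0.31,"dx": 4.494,"dy": -23.589,"dz": 0,"hand": 1},{"ax": 0,"ay": 0,"az": 0.31,"dx": 4.494,"dy": -23.589,"dz": 0,"hand": 1}])

```text
clock: 11.85
eef_pos: [464.7, 64.1, 149.2]
tool_rot: [-3.138, 0.005, -0.04]
force: [-1.0, -0.0, -0.7]
width: 16.7
gripper_force: 60.1
```

Request:
send_rows(series=[{"ax": 0,"ay": 0,"az": 0,"dx": 0,"dy": 0,"dz": 2,"hand": 1},{"ax": 0,"ay": 0,"az": 0,"dx": 0,"dy": 0,"dz": 4,"hand": 1},{"ax": 0,"ay": 0,"az": 0,"dx": 0,"dy": 0,"dz": 6,"hand": 1},{"ax": 0,"ay": 0,"az": 0,"dx": 0,"dy": 0,"dz": 8,"hand": 1},{"ax": 0,"ay": 0,"az": 0,"dx": 0,"dy": 0,"dz": 9,"hand": 1},{"ax": 0,"ay": 0,"az": 0,"dx": 0,"dy": 0,"dz": 9,"hand": 1},{"ax": 0,"ay": 0,"az": 0,"dx": 0,"dy": 0,"dz": 9,"hand": 1},{"ax": 0,"ay": 0,"az": 0,"dx": 0,"dy": 0,"dz": 9,"hand": 1}])

```text
clock: 12.65
eef_pos: [467.4, 56.0, 61.6]
tool_rot: [-3.141, -0.001, -0.05]
force: [0.4, 0.6, -0.8]
width: 17.0
gripper_force: 60.1
```

Run:
```python
from cell import *
import cv2,numpy as np,pickle
t=get_image("top");s=get_image("scene"); pickle.dump(t,open("top3.pkl","wb"));pickle.dump(s,open("scene3.pkl","wb"))
r=lambda p,w,h:cv2.resize(p[:,:,::-1],(w,h),interpolation=cv2.INTER_CUBIC)
cv2.imwrite("pics/d3.png",np.hstack([r(t["pixels"][215:305,160:240],320,360),r(s["pixels"][180:270,110:230],480,360)]))
q=read_state();print(q["eef_pos"],q["tool_rot"],q["force"])
```

```text
[467.44207389  56.205018    61.69316094] [-3.14130418e+00 -1.38042747e-03 -4.99840269e-02] [-0.38012923 -0.21945175 -1.37073488]
```

View pics/d3.png

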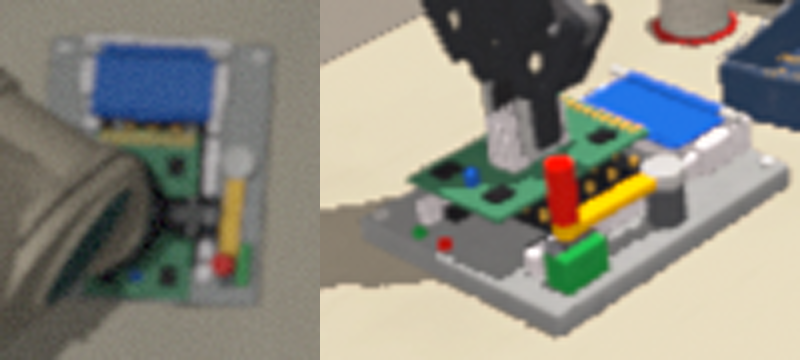

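Run:
```python
from fit import *
np.set_printoptions(precision=2,suppress=True)
z=56.3
o=dict(top=[(55,35,z,184.9,245.4),(55,-35,z,208.9,247.1)],scene=[(55,-35,z,192.1,211.6),(-55,-35,z,154.6,234.6),(-55,35,z,132.1,224.6)])
x,r=fit(o,[468,56,-.05]);print(x,r.T)
v=[468.2,56.1,-.05]
for n in o: print(n,(proj(n,place(v,[p[:3] for p in o[n]]))-[p[3:] for p in o[n]]).T)
```

```text
[469.85  54.92  -0.04] [[-1.07  1.11  0.49  0.21 -0.54]
 [ 0.64 -0.15  0.21 -0.19 -0.61]]
top [[-1.34  0.83]
 [ 1.15  0.59]]
scene [[-0.36 -1.08 -1.57]
 [ 0.5   0.01 -0.55]]
```

Request:
send_rows(series=[{"ax": 0,"ay": 0,"az": 0,"dx": 0,"dy": 0,"dz": 0.7,"hand": 1},{"ax": 0,"ay": 0,"az": 0,"dx": 0,"dy": 0,"dz": 1.4,"hand": 1},{"ax": 0,"ay": 0,"az": 0,"dx": 0,"dy": 0,"dz": 1.9,"hand": 1},{"ax": 0,"ay": 0,"az": 0,"dx": 0,"dy": 0,"dz": 2.15,"hand": 1},{"ax": 0,"ay": 0,"az": 0,"dx": 0,"dy": 0,"dz": 2.15,"hand": 1},{"ax": 0,"ay": 0,"az": 0,"dx": 0,"dy": 0,"dz": 2.15,"hand": 1}])

```text
clock: 13.35
eef_pos: [466.9, 56.0, 39.4]
tool_rot: [3.142, 0.0, -0.05]
force: [0.3, 0.1, -0.6]
width: 17.0
gripper_force: 60.1
```

Request:
send_rows(series=[{"ax": 0,"ay": 0,"az": 0,"dx": 0.3,"dy": 0,"dz": -0.05,"hand": 1},{"ax": 0,"ay": 0,"az": 0,"dx": 0.6,"dy": 0,"dz": -0.05,"hand": 1},{"ax": 0,"ay": 0,"az": 0,"dx": 0.9,"dy": 0,"dz": -0.05,"hand": 1},{"ax": 0,"ay": 0,"az": 0,"dx": 1.2,"dy": 0,"dz": -0.05,"hand": 1},{"ax": 0,"ay": 0,"az": 0,"dx": 1.5,"dy": 0,"dz": -0.05,"hand": 1},{"ax": 0,"ay": 0,"az": 0,"dx": 1.8,"dy": 0,"dz": -0.05,"hand": 1},{"ax": 0,"ay": 0,"az": 0,"dx": 2.0,"dy": 0,"dz": -0.05,"hand": 1},{"ax": 0,"ay": 0,"az": 0,"dx": 2.0,"dy": 0,"dz": -0.05,"hand": 1},{"ax": 0,"ay": 0,"az": 0,"dx": 2.0,"dy": 0,"dz": -0.05,"hand": 1}])

```text
clock: 14.25
eef_pos: [486.7, 55.1, 39.9]
tool_rot: [-3.142, 0.0, -0.05]
force: [0.9, -0.4, -0.9]
width: 17.0
gripper_force: 60.1
```

Run:
```python
from cell import *
import cv2,numpy as np,pickle
t=get_image("top");s=get_image("scene")
r=lambda p,w,h:cv2.resize(p[:,:,::-1],(w,h),interpolation=cv2.INTER_CUBIC)
cv2.imwrite("pics/d4.png",np.hstack([r(t["pixels"][215:305,160:240],320,360),r(s["pixels"][180:270,110:230],480,360)]))
q=read_state();print(q["eef_pos"],q["tool_rot"],q["force"],q["torque"])
```

```text
[486.62572654  55.10868005  39.9676618 ] [-3.14152090e+00  4.02527771e-04 -5.02560180e-02] [-0.24136334  0.04634374  0.15528917] [ 0.01135055  0.03194687 -0.03637989]
```

View pics/d4.png

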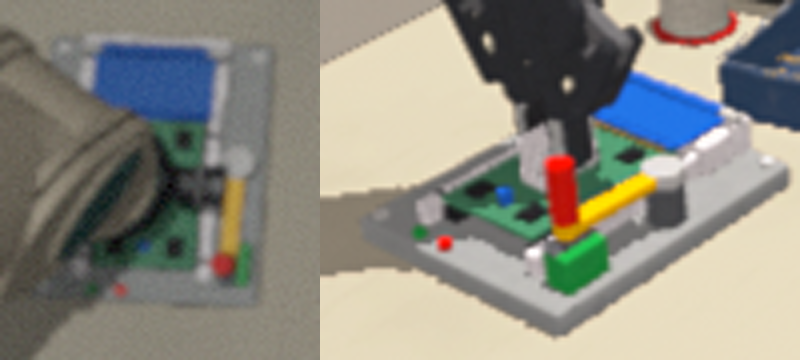

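Request:
send_rows(series=[{"ax": 0,"ay": 0,"az": 0,"dx": 0.2,"dy": 0,"dz": 0,"hand": 1},{"ax": 0,"ay": 0,"az": 0,"dx": 0.35,"dy": 0,"dz": 0,"hand": 1},{"ax": 0,"ay": 0,"az": 0,"dx": 0.5,"dy": 0,"dz": 0,"hand": 1},{"ax": 0,"ay": 0,"az": 0,"dx": 0.6,"dy": 0,"dz": 0,"hand": 1},{"ax": 0,"ay": 0,"az": 0,"dx": 0.6,"dy": 0,"dz": 0,"hand": 1},{"ax": 0,"ay": 0,"az": 0,"dx": 0.6,"dy": 0,"dz": 0,"hand": 1}])

```text
clock: 14.95
eef_pos: [492.8, 54.8, 40.0]
tool_rot: [3.142, 0.0, -0.05]
force: [-0.5, 0.6, -1.5]
width: 16.3
gripper_force: 60.1
```

Request:
send_rows(series=[{"ax": 0,"ay": 0,"az": 0,"dx": 0.05,"dy": 0,"dz": 0,"hand": 1},{"ax": 0,"ay": 0,"az": 0,"dx": 0.1,"dy": 0,"dz": 0,"hand": 1},{"ax": 0,"ay": 0,"az": 0,"dx": 0.15,"dy": 0,"dz": 0,"hand": 1},{"ax": 0,"ay": 0,"az": 0,"dx": 0.2,"dy": 0,"dz": 0,"hand": 1},{"ax": 0,"ay": 0,"az": 0,"dx": 0.2,"dy": 0,"dz": 0,"hand": 1},{"ax": 0,"ay": 0,"az": 0,"dx": 0.2,"dy": 0,"dz": 0,"hand": 1}])

```text
clock: 15.55
eef_pos: [493.8, 54.8, 39.8]
tool_rot: [-3.141, 0.002, -0.05]
force: [-3.5, 0.1, 0.5]
width: 17.0
gripper_force: 60.3
```

Request:
send_rows(series=[{"ax": 0,"ay": 0,"az": 0,"dx": 0.1,"dy": 0,"dz": 0,"hand": 1},{"ax": 0,"ay": 0,"az": 0,"dx": 0.1,"dy": 0,"dz": 0,"hand": 1},{"ax": 0,"ay": 0,"az": 0,"dx": 0.1,"dy": 0,"dz": 0,"hand": 1}])

```text
clock: 15.85
eef_pos: [493.9, 54.9, 39.7]
tool_rot: [-3.141, 0.004, -0.05]
force: [-7.7, 1.1, 0.7]
width: 17.0
gripper_force: 60.5
```

Request:
send_rows(series=[{"ax": 0,"ay": 0,"az": 0,"dx": -0.15,"dy": 0,"dz": 0,"hand": 1},{"ax": 0,"ay": 0,"az": 0,"dx": -0.15,"dy": 0,"dz": 0.15,"hand": 1},{"ax": 0,"ay": 0,"az": 0,"dx": -0.15,"dy": 0,"dz": 0.3,"hand": 1},{"ax": 0,"ay": 0,"az": 0,"dx": -0.15,"dy": 0,"dz": 0.45,"hand": 1},{"ax": 0,"ay": 0,"az": 0,"dx": -0.15,"dy": 0,"dz": 0.6,"hand": 1},{"ax": 0,"ay": 0,"az": 0,"dx": -0.15,"dy": 0,"dz": 0.7,"hand": 1},{"ax": 0,"ay": 0,"az": 0,"dx": -0.15,"dy": 0,"dz": 0.7,"hand": 1},{"ax": 0,"ay": 0,"az": 0,"dx": -0.15,"dy": 0,"dz": 0.7,"hand": 1}])

```text
clock: 16.65
eef_pos: [493.9, 54.9, 33.3]
tool_rot: [-3.141, 0.001, -0.05]
force: [-6.4, 0.5, 7.1]
width: 16.5
gripper_force: 61.2
```

Request:
send_rows(series=[{"ax": 0,"ay": 0,"az": 0,"dx": 0,"dy": 0,"dz": 0.1,"hand": 1},{"ax": 0,"ay": 0,"az": 0,"dx": 0,"dy": 0,"dz": 0.2,"hand": 1},{"ax": 0,"ay": 0,"az": 0,"dx": 0,"dy": 0,"dz": 0.2,"hand": 1},{"ax": 0,"ay": 0,"az": 0,"dx": 0,"dy": 0,"dz": 0.2,"hand": 1}])

```text
clock: 17.05
eef_pos: [493.8, 54.9, 33.1]
tool_rot: [-3.139, 0.0, -0.051]
force: [-9.7, 1.7, 28.0]
width: 16.5
gripper_force: 64.2
```

Request:
send_rows(series=[{"ax": 0,"ay": 0,"az": 0,"dx": -0.05,"dy": 0,"dz": -0.06,"hand": 1},{"ax": 0,"ay": 0,"az": 0,"dx": -0.05,"dy": 0,"dz": -0.06,"hand": 1},{"ax": 0,"ay": 0,"az": 0,"dx": -0.05,"dy": 0,"dz": -0.06,"hand": 1},{"ax": 0,"ay": 0,"az": 0,"dx": -0.05,"dy": 0,"dz": -0.06,"hand": 1},{"ax": 0,"ay": 0,"az": 0,"dx": -0.05,"dy": 0,"dz": -0.06,"hand": 1},{"ax": 0,"ay": 0,"az": 0,"dx": -0.05,"dy": 0,"dz": -0.06,"hand": 1}])

```text
clock: 17.65
eef_pos: [493.9, 54.9, 33.1]
tool_rot: [-3.14, -0.001, -0.051]
force: [-7.3, 1.4, 19.9]
width: 16.7
gripper_force: 63.1
```

Run:
```python
from cell import *
import cv2,numpy as np
t=get_image("top");s=get_image("scene")
r=lambda p,w,h:cv2.resize(p[:,:,::-1],(w,h),interpolation=cv2.INTER_CUBIC)
cv2.imwrite("pics/d5.png",np.hstack([r(t["pixels"][215:305,160:240],320,360),r(s["pixels"][180:270,110:230],480,360)]))
q=read_state();print(q["eef_pos"],q["tool_rot"],q["force"],q["torque"])
```

```text
[493.84645029  54.88884404  33.14954457] [-3.13992290e+00 -6.47419976e-04 -5.05195703e-02] [-7.23820076  1.5613015  20.14724222] [-0.11418685  1.5979922  -0.10250316]
```

View pics/d5.png

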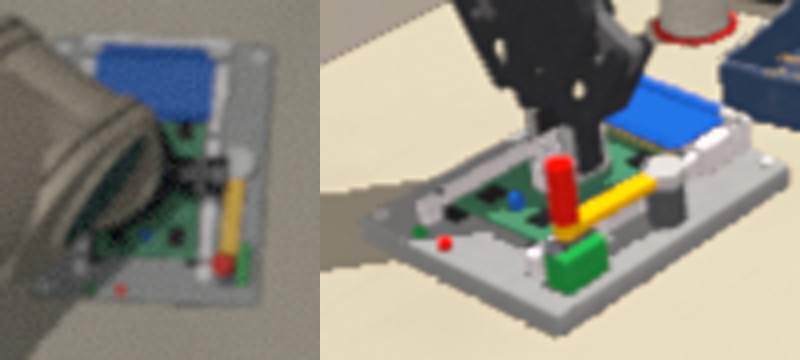

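```bash
python3 -c "
from cell import *
print(finish_job())"
```

```text
the job is handed in; nothing more can be done
None
```

I handed the job in at about 17.7 s. The guard lever is in the green notch and the flap is still down. The board is home against the back stop, gripped and pressed flat on the ledges with about 20 N. I left the other bench items alone; the hand-in returned no verdict.

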